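# Set the worm end-play of a robot joint unit

### The job

In the bench fixture, slide the worm-gear joint unit along the channel, without lifting or tipping it, up against the end stop at the marked setting station beside the dial gauge. Then turn the wing screw on top of the unit clockwise until it seats, back it off a quarter turn, and finish still gripping the wing screw there, so that a workmate can tighten the lock nut under it. Leave the gear, spanner, bearing and parts tray lying on the bench alone.

Things in the scene. Friction and masses are not known exactly. Their poses are not given: they have to be found in the camera images.
- fixture: Setting fixture fixed to the bench: aluminium plate 170 x 350 x 12 mm (x, y, z). Two dark steel guide rails run along its y axis, 12 mm high above the plate, inner faces at x = -49.5 and +49.5 mm, open at the -y end. Engraved lines across the channel mark the loading bay (-y half) and the setting station (+y end). Origin: centre of the plate's underside, on the bench; z up.
- station (a point): Setting station: point on the plate's top face (12 mm above the bench) under the middle of the unit when it stands against the stop; x = 0, y = +95 mm in the fixture's frame, same axes. Beside it, past the +x rail, a fixed dial gauge lies face up (x = 85 to 149 mm, y = 88 to 142 mm in the fixture's frame, top 56 mm above the bench).
- stop (a point): Middle of the inner face of the dark steel stop block that closes the channel at +y: y = +135 mm in the fixture's frame, 23 mm above the plate; axes as the fixture. The block is 110 mm wide (x), 22 mm thick and 46 mm high above the plate.
- unit_centre (a point): Centre of the housing of the loose worm-gear joint unit (0.6 to 0.95 kg), 33 mm above its underside, 45 mm above the bench when it stands on the plate. The unit stands upright between the rails, its axes along the fixture's but for up to 2 degrees of play. The wing screw stands on the unit's vertical middle axis, straight above this point.
- unit: Its shape; origin at the centre of its underside. Motor flange 96 x 80 x 10 mm (x, y, z); on it a dark block housing 62 mm (x) by 80 mm (y), top at 56 mm; both y ends are flat from 0 to 56 mm high, y = -40 and +40 mm, and may be pushed. Above: round cover 52 mm across up to 61 mm, boss 28 mm across up to 66 mm, lock nut 23 mm across up to 72 mm. Output flange at +x, out to x = 46 mm.
- wing (a joint): Wing screw on the unit, turning about its vertical axis. In rad: 0 = seated, at its hard stop; grows as it is backed out (anticlockwise from above), so a quarter turn off the seat reads 1.57. Starts backed out by 0.8 to 2.4. Turns against a small steady friction (about 0.06 N m), stays where left, and does not rise or sink.
- wing_grip (a point): Middle of the wing screw's steel head, 89 mm above the unit's underside (101 mm above the bench). The head is flat-sided with two splayed wings, 48 mm long (point x), 12 mm thick (point y), 28 mm tall (14 mm above and below this point); the lock nut ends 3 mm below it. Seated, its long axis lies 45 degrees clockwise (from above) of the unit's x axis. Pinch it across its thickness from above.
- gear: Bystander: loose dark spur gear lying flat, 76 mm diameter, 20 mm high with its hub; origin at the centre of its underside.
- spanner: Bystander: loose open-ended steel spanner 170 mm long lying on the bench; origin at its middle underneath.
- bearing: Bystander: loose steel bearing ring lying flat, 42 mm outside, 20 mm bore, 12 mm high; origin at the centre of its underside.
- tray: Bystander: loose grey plastic parts tray 110 x 170 x 35 mm with screws in it; origin at the centre of its underside.
There are look-alikes about, which are no part of the job. There is more than one size of the unit; the one meant has the size given above.

How it is judged:
By the outcome, as a careful person would: the job done as asked, in the order asked, and still so for the second after the job is handed in, while the arm keeps its last pose, push and grip.
It also fails if it takes over 70 s, if anything falls off the work surface, if the arm or the gripper's body presses on something with over 40 N, if the wrist force passes 120 N, or if a joint passes its speed limit or range.

### The arm

A 6-joint arm with a two-finger parallel gripper is mounted at the origin on the work surface. World frame = base frame: x ahead of the robot, y to its left, z up, the work surface at z = 0. Lengths are in m, angles in rad, forces in N, time in s.
With the tool pointing down it reaches from about 0.35 to 0.875 m from the base axis. Payload 4.2 kg.
Tool frame: the origin (TCP) lies midway between the tips of the shut fingers; the grasp point (between the pads) lies 19 mm behind it; z points along the fingers, y is the line along which they close (so a half turn about z gives the same grasp; the last joint's range is limited). The gripper opens to 85 mm and grips with 20 to 120 N. Pads are 22 mm wide; open, the fingers measure 114 mm over their backs; the gripper's body (76 mm by 85 mm) begins 54 mm behind the grasp point. The pads swing forward as they close: fully open they stand 13 mm farther back than shut.
Start: joints at [1.406, 0.385, 0.008, 0, -1.194, -0.259], TCP at [0.257, 0.57, 0.205] pointing down, gripper open.
Joint ranges: [-3.14, 3.14], [-1.21, 2.06], [-1.07, 1.41], [-3.16, 2.05], [-2.99, -0.16], [-3.1, 3.1]. Speed limits (rad/s): [2.79, 2.79, 3.14, 3.14, 3.14, 3.14].

### API

Orientations are given as a unit quaternion [x, y, z, w].
In Python, from cell import robot gives the robot as it stands. The module is installed in compiled form; this text tells all that it offers.
- The arm moves only by the shell command python3 -m inch 'ROWS' [FORCE]. ROWS is JSON, a list of rows, each an object with "dp": the shift along the tool's x, y, z each as a share of 0.2 m, from -1 to 1, a list of three; "delta_rot": the turn, a rotation vector about the tool's x, y, z each as a share of 180 degrees, from -1 to 1, a list of three; "jaw": the opening, from 0 (shut) to 1 (fully open). In form: [{"dp": [dx, dy, dz], "delta_rot": [wx, wy, wz], "jaw": jaw}, ...]. A call has 1 to 12 rows; each row shifts and turns the commanded pose from where the row before left it, along the tool's axes as they then stand; what a row does not reach is not made up. A row lasts 1/12 s, in which the tool goes at most 41.7 mm and 7.16 degrees, less where a joint would pass 70% of its speed; a pose out of reach is approached as far as the arm can. A call with a number of a shift or a turn outside -1 to 1 is refused whole. A call with a gripper value outside its range is refused whole. The fingers move at their own pace and stop on an object; FORCE is the grip in N (left out, the last holds). Time passes only in rows, so rows that do not move let the fingers close. It gives the time, the measured TCP pose, the force, the opening and the grip force at its end, in the units of the state.
- robot.state(): the state, without advancing time (a new reading comes with each control period).
- robot.read_camera(name): name is "scene" or "top"; returns the picture (420x560x3 uint8, blue, green, red); there is no depth.
- robot.camera_model(name): a dict with "fx", "fy", "cx", "cy" (pixels), "R" (3x3) and "t" (3): a world point X has camera coordinates R X + t. Camera axes: x right, y down, z forward; pixel columns grow to the right and rows downward; lengths in m; the calibration is good to about 2 mm. A picture is of the moment at which its call begins. camera_model takes no time and is no camera call.
- robot.finish_job(): hands the job in; it is judged then, once.
Trained networks look in the newest picture that a camera, given by its name, has taken for a name from the list of things; names that differ only in an ending like _2 or _b are one class to them, and where a whole thing is asked for, a point or a joint stands for the part that bears it (a point fixed in the world has none). Each returns a list of dicts, best first, with "conf" (0 to 1); they miss things now and then, are a little off and sometimes report something else, mostly with a low value. They report only what shows in the picture. A call takes as long as a camera call. They do not tell look-alikes from the thing itself.
- robot.find_in(camera, query): "centre" ([column, row] in pixels, amid what is visible of it).
- robot.place_of(camera, query): "centre" ([column, row] in pixels: a listed point, or the origin of a listed thing).
The state is a dict: "t": time; "joints": joint angles; "qvel": joint speeds; "joint_efforts": joint torques, N m; "tcp_pos": TCP position; "ee_rot": TCP orientation; "ft_force": force on the tool from outside, world axes, zero at the start; "wrist_torque": the same for the moment, N m; "opening": finger opening in m; "finger_force": force on a finger pad.
Only numpy, scipy, OpenCV 4.12 (cv2) and the standard library are available. Lean on these libraries where they do the work, as an engineer would, in place of code of your own. Each camera call takes 0.05 s, during which the arm holds its last target. There are 200 camera calls.

## Working session

There is one attempt and no reset: what is moved stays moved. The work goes in short steps, Python scripts to look and compute and a shell command to move; the robot and the scene stay as the last step left them, time stands still between calls to the robot, and variables do not carry over. Pictures are saved under pics/ and viewed, at most 10 in all, crops included, and the job is handed in when it is done.

```bash
mkdir -p pics; cat > h.py <<'E'
from cell import robot
import numpy as np, cv2
def ray(cam,px,z):
    m=robot.camera_model(cam);R=np.array(m['R']);t=np.array(m['t'])
    d=R.T@np.array([(px[0]-m['cx'])/m['fx'],(px[1]-m['cy'])/m['fy'],1]);o=-R.T@t
    return o+d*(z-o[2])/d[2]
def proj(cam,X):
    m=robot.camera_model(cam);c=np.array(m['R'])@np.array(X)+np.array(m['t'])
    return np.array([m['fx']*c[0]/c[2]+m['cx'],m['fy']*c[1]/c[2]+m['cy']])
E
python3 - <<'E'
from h import *
s=robot.state();print(s)
for c in('scene','top'):
    cv2.imwrite(f'pics/{c}0.png',robot.read_camera(c))
    for q,z in(('fixture',0),('station',.012),('stop',.035),('unit_centre',.045),('wing_grip',.101)):
        for r in robot.place_of(c,q)[:3]: print(c,q,round(r['conf'],2),np.round(r['centre'],1),ray(c,r['centre'],z).round(4))
E
```

```text
{'t': 0.0, 'joints': array([ 1.40557570e+00,  3.85572407e-01,  6.61487816e-03, -4.69608057e-04,
       -1.19401760e+00, -2.58596084e-01]), 'qvel': array([-0.00062393, -0.00024582,  0.00131015,  0.00031111, -0.0005813 ,
       -0.00073121]), 'joint_efforts': array([ 4.96028424e-04, -3.92288554e+01,  1.88405764e+01,  4.18619692e+00,
       -4.58823502e-03, -1.56989408e-06]), 'tcp_pos': array([0.25675703, 0.56911384, 0.20371217]), 'ee_rot': array([ 9.77612491e-01, -2.10410508e-01, -1.67158300e-04,  1.09840099e-03]), 'ft_force': array([-0.52754665,  0.5654916 , -0.79291413]), 'wrist_torque': array([-0.05526642, -0.01856441, -0.00089534]), 'finger_force': 0.0, 'opening': 0.08551037494175255}
scene fixture 0.91 [259.8 225.1] [ 0.4973 -0.0766  0.    ]
scene station 0.77 [274.8 234.9] [0.5109 0.0022 0.012 ]
scene stop 0.82 [289.1 235. ] [0.5049 0.0528 0.035 ]
scene stop 0.42 [234.7 190.2] [ 0.4564 -0.2414  0.035 ]
scene stop 0.32 [254.8 224.3] [ 0.5381 -0.0514  0.035 ]
scene unit_centre 0.97 [188.  239.6] [ 0.7229 -0.1107  0.045 ]
scene unit_centre 0.9 [237.  205.3] [ 0.5193 -0.1527  0.045 ]
scene unit_centre 0.56 [278.  162.8] [ 0.2339 -0.2707  0.045 ]
scene wing_grip 0.71 [280.8 145.4] [ 0.2099 -0.2811  0.101 ]
scene wing_grip 0.67 [186.7 214.8] [ 0.7007 -0.1383  0.101 ]
scene wing_grip 0.4 [235.9 189.3] [ 0.5202 -0.1519  0.101 ]
top fixture 0.81 [306.4 223.8] [ 0.5162 -0.0744  0.    ]
top station 0.85 [273.5 222.3] [0.5161 0.0135 0.012 ]
top stop 0.72 [255.8 221.6] [0.512  0.0592 0.035 ]
top stop 0.54 [310.1 226.4] [ 0.5014 -0.0831  0.035 ]
top unit_centre 0.87 [334.8 219.5] [ 0.5185 -0.1468  0.045 ]
top unit_centre 0.84 [380.  328.7] [ 0.2417 -0.2578  0.045 ]
top unit_centre 0.58 [317.7 144.4] [ 0.7253 -0.1016  0.045 ]
top wing_grip 0.74 [320.3 130.4] [ 0.7422 -0.1053  0.101 ]
top wing_grip 0.68 [385.4 328.1] [ 0.2414 -0.2614  0.101 ]
top wing_grip 0.56 [335.1 214.9] [ 0.5171 -0.1428  0.101 ]
```

```bash
python3 - <<'E'
import cv2
a=cv2.imread('pics/scene0.png');b=cv2.imread('pics/top0.png')
cv2.imwrite('pics/s1.png',cv2.resize(a[110:310,120:400],None,fx=2.8,fy=2.8,interpolation=cv2.INTER_CUBIC))
cv2.imwrite('pics/t1.png',cv2.resize(b[100:360,200:450],None,fx=2.3,fy=2.3,interpolation=cv2.INTER_CUBIC))
E
```

```text
(no output)
```

View pics/s1.png

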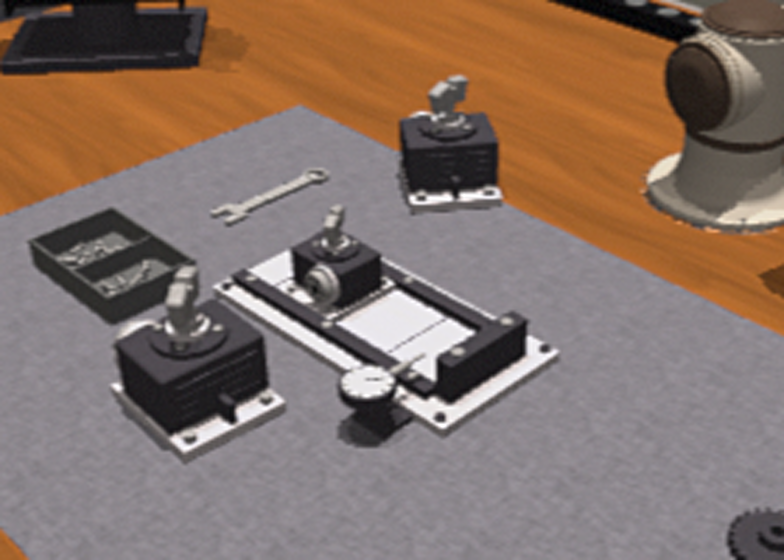

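View pics/t1.png

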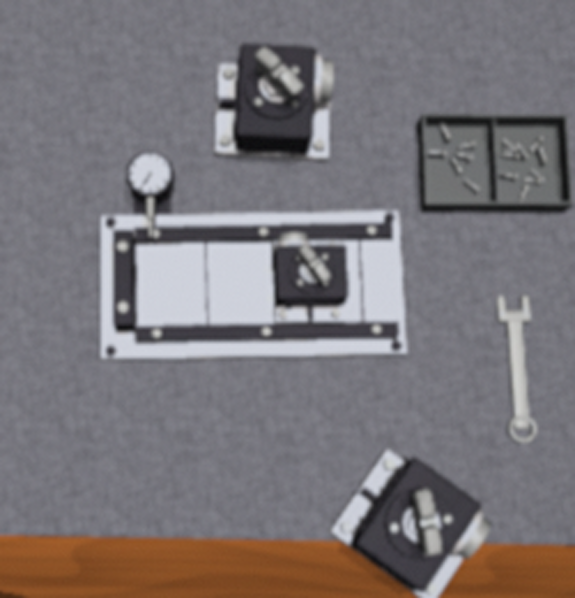

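The unit in question sits mid-fixture (top crop about (310,272), i.e. full-image (335,218)). The two larger look-alikes stand off the fixture. Its wing runs (302,245)–(325,280) in the crop, about 33° anticlockwise of x, so about 1.36 rad backed out. Next I refine the fixture pose and the unit pose.

```bash
python3 - <<'E'
from h import *
b=cv2.imread('pics/top0.png')
g=b.min(2); m=np.zeros_like(g); m[185:262,235:385]=(g[185:262,235:385]>165)*255
m=cv2.morphologyEx(m,cv2.MORPH_CLOSE,np.ones((3,3)))
c=max(cv2.findContours(m,cv2.RETR_EXTERNAL,cv2.CHAIN_APPROX_NONE)[0],key=cv2.contourArea)
W=np.array([ray('top',p[0],.012)[:2] for p in c])
r=cv2.minAreaRect(W.astype(np.float32)*1000);print('plate',r)
for c in('top','scene'):
  A={}
  for i in range(3):
    robot.read_camera(c)
    for q,z in(('fixture',0),('station',.012),('stop',.035),('unit_centre',.045),('wing_grip',.101)):
      L=[ray(c,d['centre'],z)[:2] for d in robot.place_of(c,q)]
      ref={'fixture':(.51,-.075),'station':(.515,.012),'stop':(.51,.057),'unit_centre':(.518,-.15),'wing_grip':(.518,-.147)}[q]
      L=[x for x in L if np.hypot(*(x-ref))<.03]
      if L: A.setdefault(q,[]).append(L[0])
  for q in A: print(c,q,np.round(A[q],4).tolist())
print(robot.state()['t'])
E
```

```text
plate ((515.85595703125, -101.75286865234375), (166.52101135253906, 307.3879089355469), 1.919357419013977)
top fixture [[0.5184, -0.079], [0.5152, -0.0806], [0.5146, -0.0811]]
top station [[0.5162, 0.0114], [0.5163, 0.0183], [0.5236, 0.0089]]
top stop [[0.514, 0.0501], [0.5156, 0.0554], [0.522, 0.0572]]
top unit_centre [[0.5273, -0.1455], [0.5186, -0.1481], [0.5293, -0.1515]]
top wing_grip [[0.523, -0.1411], [0.5133, -0.1453], [0.5103, -0.14]]
scene fixture [[0.5054, -0.0729], [0.5006, -0.085], [0.5022, -0.0895]]
scene station [[0.5169, 0.0044], [0.5113, 0.0018], [0.5138, 0.0054]]
scene stop [[0.4963, 0.0521], [0.5008, 0.06], [0.5108, 0.0618]]
scene unit_centre [[0.5061, -0.1597], [0.5206, -0.1469], [0.5209, -0.1441]]
scene wing_grip [[0.5308, -0.1445], [0.5196, -0.1481], [0.522, -0.1586]]
2.4
```

```bash
python3 - <<'E'
from h import *
b=cv2.imread('pics/top0.png')
g=b.min(2); m=np.zeros_like(g); m[185:262,235:385]=(g[185:262,235:385]>165)*255
n,l,s,_=cv2.connectedComponentsWithStats(m)
for i in range(1,n):
    if s[i][4]<60: m[l==i]=0
print(s[1:][s[1:,4]>=60].tolist())
P=np.argwhere(m>0)[:,::-1]
W=np.array([ray('top',p,.012)[:2] for p in P])
(c,d,a)=cv2.minAreaRect(W.astype(np.float32)*1000);print('plate',c,d,a)
th=np.radians(a if a<45 else a-90)
# white dark-housing components of unit: project hypotheses
q=b.copy();C=np.array(c)/1000
R=np.array([[np.cos(th),-np.sin(th)],[np.sin(th),np.cos(th)]])
def poly(pts,z,col):
    p=np.array([proj('top',[*(C+R@np.array(v)),z]) for v in pts])*1
    return ((p-[230,175])*5).astype(int),col
v=cv2.resize(b[175:275,230:390],None,fx=5,fy=5,interpolation=cv2.INTER_CUBIC)
uy=-.070
B=lambda x0,x1,y0,y1:[(x0,y0),(x1,y0),(x1,y1),(x0,y1)]
for pts,z,col in((B(-.085,.085,-.175,.175),.012,(0,0,255)),(B(-.055,.055,.135,.157),.058,(0,255,0)),(B(-.031,.031,uy-.04,uy+.04),.068,(255,0,0)),(B(-.048,.048,uy-.04,uy+.04),.022,(255,0,255))):
    p,_=poly(pts,z,col);cv2.polylines(v,[p],True,col,1)
cv2.imwrite('pics/fit.png',v);print(C,np.degrees(th))
E
```

```text
[[268, 191, 100, 7, 477], [250, 193, 15, 7, 79], [336, 192, 41, 62, 971], [244, 194, 126, 62, 1071], [259, 206, 75, 36, 2122]]Traceback (most recent call last):
  File "<stdin>", line 9, in <module>
  File "h.py", line 4, in ray
    m=robot.camera_model(cam);R=np.array(m['R']);t=np.array(m['t'])
ValueError: time passes only in moves, steps and waits
```

```bash
cat > h.py <<'E'
from cell import robot
import numpy as np, cv2, functools
@functools.lru_cache
def cm(c): return robot.camera_model(c)
def ray(cam,px,z):
    m=cm(cam);R=np.array(m['R']);t=np.array(m['t'])
    d=R.T@np.array([(px[0]-m['cx'])/m['fx'],(px[1]-m['cy'])/m['fy'],1]);o=-R.T@t
    return o+d*(z-o[2])/d[2]
def proj(cam,X):
    m=cm(cam);c=np.array(m['R'])@np.array(X)+np.array(m['t'])
    return np.array([m['fx']*c[0]/c[2]+m['cx'],m['fy']*c[1]/c[2]+m['cy']])
def draw(cam,v,o,s,C,th,uy,wing=None):
    R=np.array([[np.cos(th),-np.sin(th)],[np.sin(th),np.cos(th)]])
    B=lambda x,y0,y1:[(-x,y0),(x,y0),(x,y1),(-x,y1)]
    L=[(B(.085,-.175,.175),.012,(0,0,255)),(B(.055,.135,.157),.058,(0,255,0)),(B(.031,uy-.04,uy+.04),.068,(255,0,0)),(B(.048,uy-.04,uy+.04),.022,(255,0,255))]
    if wing is not None:
        c,n=np.cos(wing),np.sin(wing)
        L.append(([(a*c-b*n,uy+a*n+b*c) for a,b in((-.024,-.006),(.024,-.006),(.024,.006),(-.024,.006))],.115,(0,255,255)))
    for P,z,col in L:
        p=np.array([proj(cam,[*(C+R@np.array(q)),z]) for q in P])
        cv2.polylines(v,[((p-o)*s).astype(int)],True,col,1)
E
python3 - <<'E'
from h import *
b=cv2.imread('pics/top0.png')
g=b.min(2); m=np.zeros_like(g); m[185:262,235:385]=(g[185:262,235:385]>165)*255
n,l,s,_=cv2.connectedComponentsWithStats(m)
for i in range(1,n):
    if s[i][4]<60: m[l==i]=0
P=np.argwhere(m>0)[:,::-1]
W=np.array([ray('top',p,.012)[:2] for p in P])
(c,d,a)=cv2.minAreaRect(W.astype(np.float32)*1000);print('plate',c,d,a)
th=np.radians(a if a<45 else a-90)
C=np.array(c)/1000
v=cv2.resize(b[175:275,230:390],None,fx=5,fy=5,interpolation=cv2.INTER_CUBIC)
draw('top',v,np.array([230,175]),5,C,th,-.07,np.radians(33))
cv2.imwrite('pics/fit.png',v)
E
```

```text
plate (516.2284545898438, -81.66378784179688) (170.5434112548828, 347.53314208984375) 1.933570384979248
```

View pics/fit.png

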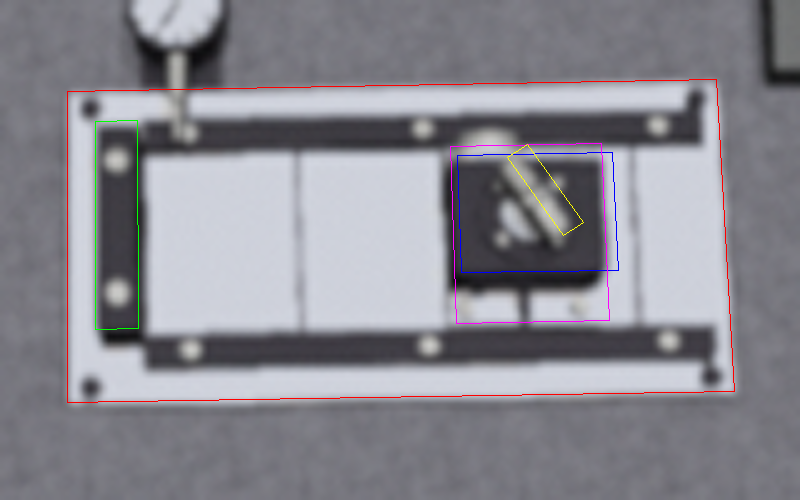

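The red plate outline and the green stop outline both fit. The unit is about 3 mm further +y than drawn, so its y in the fixture is about -0.067. I'll turn the tool so its x lies along the channel and shut the jaws.

```bash
cat >> h.py <<'E'
C0=np.array([.5162,-.0817]);TH=np.radians(1.93)
RF=np.array([[np.cos(TH),-np.sin(TH)],[np.sin(TH),np.cos(TH)]])
def to(fx,fy,z,yaw_f=None):
    "print shift (share units, tool axes) and turn to reach fixture x,y and world z, tool x at yaw_f deg in fixture frame"
    from scipy.spatial.transform import Rotation as Ro
    s=robot.state();R=Ro.from_quat(s['ee_rot']);M=R.as_matrix()
    W=np.array([*(C0+RF@[fx,fy]),z]);d=M.T@(W-s['tcp_pos'])
    y=np.degrees(TH if yaw_f is None else 0);yf=np.degrees(np.arctan2(M[1,0],M[0,0]))-np.degrees(TH)
    f=RF.T@(s['tcp_pos'][:2]-C0)
    print('t',round(s['t'],2),'fix',f.round(4),'z',s['tcp_pos'][2].round(4),'yaw_f',yf.round(2),'dp',(d/.2).round(4),'F',s['ft_force'].round(1),'T',s['wrist_torque'].round(3),'open',round(s['opening'],4),'ff',round(s['finger_force'],1),'j',s['joints'].round(2))
    if yaw_f is not None:
        T=Ro.from_matrix(np.column_stack([[np.cos(a:=np.radians(yaw_f)+TH),np.sin(a),0],[np.sin(a),-np.cos(a),0],[0,0,-1]]))
        print('rot',((R.inv()*T).as_rotvec()/np.pi).round(4))
E
python3 -m inch '[{"dp":[0,0,0],"delta_rot":[0,0,0.0394],"jaw":0},{"dp":[0,0,0],"delta_rot":[0,0,0.0394],"jaw":0},{"dp":[0,0,0],"delta_rot":[0,0,0.0394],"jaw":0},{"dp":[0,0,0],"delta_rot":[0,0,0.0394],"jaw":0},{"dp":[0,0,0],"delta_rot":[0,0,0.0394],"jaw":0},{"dp":[0,0,0],"delta_rot":[0,0,0.0394],"jaw":0},{"dp":[0,0,0],"delta_rot":[0,0,0.0394],"jaw":0},{"dp":[0,0,0],"delta_rot":[0,0,0.0394],"jaw":0},{"dp":[0,0,0],"delta_rot":[0,0,0.0394],"jaw":0}]'
python3 -c "
from h import *
to(0,-.14,.205,-90)"
```

```text
t: 3.15
tcp_pos: [0.257, 0.5697, 0.2048]
ee_rot: [0.717, -0.698, -0.0, 0.0]
ft_force: [0.7, 0.3, 0.5]
opening: -0.0001
finger_force: 0.0
t 3.15 fix [-0.2371  0.6598] z 0.2048 yaw_f -90.39 dp [ 3.9906e+00 -1.2130e+00 -1.0000e-03] F [0.7 0.3 0.5] T [-0.006 -0.007 -0.048] open -0.0001 ff 0.0 j [ 1.41  0.38  0.01 -0.   -1.19 -1.38]
rot [ 0.      0.     -0.0022]
```

```bash
python3 -m inch '[{"dp":[0.166,-0.05,0],"delta_rot":[0,0,0],"jaw":0},{"dp":[0.166,-0.05,0],"delta_rot":[0,0,0],"jaw":0},{"dp":[0.166,-0.05,0],"delta_rot":[0,0,0],"jaw":0},{"dp":[0.166,-0.05,0],"delta_rot":[0,0,0],"jaw":0},{"dp":[0.166,-0.05,0],"delta_rot":[0,0,0],"jaw":0},{"dp":[0.166,-0.05,0],"delta_rot":[0,0,0],"jaw":0},{"dp":[0.166,-0.05,0],"delta_rot":[0,0,0],"jaw":0},{"dp":[0.166,-0.05,0],"delta_rot":[0,0,0],"jaw":0},{"dp":[0.166,-0.05,0],"delta_rot":[0,0,0],"jaw":0},{"dp":[0.166,-0.05,0],"delta_rot":[0,0,0],"jaw":0},{"dp":[0.166,-0.05,0],"delta_rot":[0,0,0],"jaw":0},{"dp":[0.166,-0.05,0],"delta_rot":[0,0,0],"jaw":0}]'
python3 -m inch '[{"dp":[0.166,-0.05,0],"delta_rot":[0,0,0],"jaw":0},{"dp":[0.166,-0.05,0],"delta_rot":[0,0,0],"jaw":0},{"dp":[0.166,-0.05,0],"delta_rot":[0,0,0],"jaw":0},{"dp":[0.166,-0.05,0],"delta_rot":[0,0,0],"jaw":0},{"dp":[0.166,-0.05,0],"delta_rot":[0,0,0],"jaw":0},{"dp":[0.166,-0.05,0],"delta_rot":[0,0,0],"jaw":0},{"dp":[0.166,-0.05,0],"delta_rot":[0,0,0],"jaw":0},{"dp":[0.166,-0.05,0],"delta_rot":[0,0,0],"jaw":0},{"dp":[0.166,-0.05,0],"delta_rot":[0,0,0],"jaw":0},{"dp":[0.166,-0.05,0],"delta_rot":[0,0,0],"jaw":0},{"dp":[0.166,-0.05,0],"delta_rot":[0,0,0],"jaw":0},{"dp":[0,0,0],"delta_rot":[0,0,0],"jaw":0}]'
python3 -c "
from h import *
to(0,-.14,.049,-90)"
```

```text
t: 4.15
tcp_pos: [0.3903, 0.1739, 0.2052]
ee_rot: [0.719, -0.695, 0.0, -0.001]
ft_force: [0.2, 0.3, -0.0]
opening: -0.0002
finger_force: 0.0
t: 5.15
tcp_pos: [0.5134, -0.1905, 0.2043]
ee_rot: [0.717, -0.697, 0.001, 0.0]
ft_force: [1.6, 0.9, 0.5]
opening: -0.0003
finger_force: 0.0
t 5.15 fix [-0.0064 -0.1086] z 0.2043 yaw_f -90.33 dp [ 0.1556 -0.0329  0.7767] F [1.6 0.9 0.5] T [ 0.046 -0.077  0.011] open -0.0003 ff 0.0 j [-0.06  0.25 -0.19  0.   -1.13  0.09]
rot [-0.0001 -0.0005 -0.0018]
```

```bash
python3 -m inch '[{"dp":[0.08,-0.017,0],"delta_rot":[0,0,0],"jaw":0},{"dp":[0.077,-0.016,0],"delta_rot":[0,0,0],"jaw":0},{"dp":[0,0,0.15],"delta_rot":[0,0,0],"jaw":0},{"dp":[0,0,0.15],"delta_rot":[0,0,0],"jaw":0},{"dp":[0,0,0.15],"delta_rot":[0,0,0],"jaw":0},{"dp":[0,0,0.15],"delta_rot":[0,0,0],"jaw":0},{"dp":[0,0,0.1],"delta_rot":[0,0,0],"jaw":0},{"dp":[0,0,0.077],"delta_rot":[0,0,0],"jaw":0},{"dp":[0,0,0],"delta_rot":[0,0,0],"jaw":0},{"dp":[0,0,0],"delta_rot":[0,0,0],"jaw":0}]'
python3 -c "
from h import *
to(0,-.12,.049,-90)"
```

```text
t: 5.98
tcp_pos: [0.5195, -0.217, 0.0491]
ee_rot: [0.719, -0.695, -0.001, 0.001]
ft_force: [0.0, -0.2, 0.3]
opening: -0.0
finger_force: 0.0
t 5.98 fix [-0.0013 -0.1353] z 0.0491 yaw_f -90.01 dp [-0.0766 -0.0065  0.0003] F [ 0.  -0.2  0.3] T [ 0.029 -0.081 -0.037] open -0.0 ff 0.0 j [-0.11  0.44 -0.34  0.   -0.79  0.14]
rot [ 0.0005 -0.     -0.0001]
```

```bash
for i in 1; do python3 -m inch '[{"dp":[-0.02,-0.003,0],"delta_rot":[0,0,0],"jaw":0},{"dp":[-0.02,-0.003,0],"delta_rot":[0,0,0],"jaw":0},{"dp":[-0.02,0,0],"delta_rot":[0,0,0],"jaw":0},{"dp":[-0.02,0,0],"delta_rot":[0,0,0],"jaw":0},{"dp":[-0.02,0,0],"delta_rot":[0,0,0],"jaw":0},{"dp":[-0.02,0,0],"delta_rot":[0,0,0],"jaw":0},{"dp":[-0.02,0,0],"delta_rot":[0,0,0],"jaw":0},{"dp":[-0.02,0,0],"delta_rot":[0,0,0],"jaw":0},{"dp":[-0.02,0,0],"delta_rot":[0,0,0],"jaw":0},{"dp":[-0.02,0,0],"delta_rot":[0,0,0],"jaw":0},{"dp":[-0.02,0,0],"delta_rot":[0,0,0],"jaw":0},{"dp":[-0.02,0,0],"delta_rot":[0,0,0],"jaw":0}]'; done
python3 -c "
from h import *
to(0,.043,.049,-90)"
```

```text
t: 6.98
tcp_pos: [0.5193, -0.1686, 0.0494]
ee_rot: [0.719, -0.695, -0.0, 0.0]
ft_force: [-0.0, 0.3, -0.5]
opening: 0.0001
finger_force: 0.1
t 6.98 fix [ 0.0001 -0.087 ] z 0.0494 yaw_f -90.04 dp [-0.65    0.0011  0.0019] F [-0.   0.3 -0.5] T [-0.046  0.01   0.034] open 0.0001 ff 0.1 j [-0.02  0.42 -0.39  0.   -0.77  0.05]
rot [ 0.     -0.     -0.0002]
```

```bash
python3 -c "
from h import *
b=robot.read_camera('scene');cv2.imwrite('pics/s2.png',cv2.resize(b[150:290,180:360],None,fx=4,fy=4,interpolation=cv2.INTER_CUBIC))
for q in ('unit_centre','wing_grip'):
  for c in('scene','top'):
    robot.read_camera(c)
    print(q,c,[(RF.T@(ray(c,d['centre'],.045 if q[0]=='u' else .101)[:2]-C0)).round(4) for d in robot.place_of(c,q)])"
```

```text
unit_centre scene [array([-0.004 , -0.0686]), array([ 0.2074, -0.0411]), array([-0.2872, -0.1727]), array([0.1694, 0.4401])]
unit_centre top [array([ 0.2051, -0.0304]), array([ 0.0058, -0.0609]), array([-0.2784, -0.1709]), array([ 0.1239, -0.2776])]
wing_grip scene [array([-0.2966, -0.1841]), array([ 0.0114, -0.0488]), array([ 0.1845, -0.0578])]
wing_grip top [array([ 0.2286, -0.035 ]), array([-0.2756, -0.1685])]
```

View pics/s2.png

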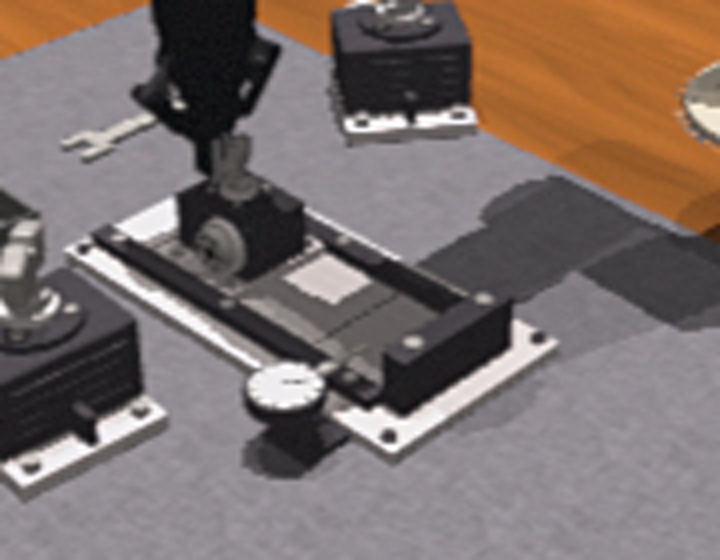

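The finger is behind the housing's -y face and the unit is upright. I'll keep pushing and check after.

```bash
for i in 1; do python3 -m inch '[{"dp":[-0.02,0,0],"delta_rot":[0,0,0],"jaw":0},{"dp":[-0.02,0,0],"delta_rot":[0,0,0],"jaw":0},{"dp":[-0.02,0,0],"delta_rot":[0,0,0],"jaw":0},{"dp":[-0.02,0,0],"delta_rot":[0,0,0],"jaw":0},{"dp":[-0.02,0,0],"delta_rot":[0,0,0],"jaw":0},{"dp":[-0.02,0,0],"delta_rot":[0,0,0],"jaw":0},{"dp":[-0.02,0,0],"delta_rot":[0,0,0],"jaw":0},{"dp":[-0.02,0,0],"delta_rot":[0,0,0],"jaw":0},{"dp":[-0.02,0,0],"delta_rot":[0,0,0],"jaw":0},{"dp":[-0.02,0,0],"delta_rot":[0,0,0],"jaw":0},{"dp":[-0.02,0,0],"delta_rot":[0,0,0],"jaw":0},{"dp":[-0.02,0,0],"delta_rot":[0,0,0],"jaw":0}]'; done
python3 - <<'E'
from h import *
to(0,.043,.049,-90)
b=robot.read_camera('scene');o=np.array([180,150])
v=cv2.resize(b[150:290,180:360],None,fx=4,fy=4,interpolation=cv2.INTER_CUBIC)
draw('scene',v,o,4,C0,TH,.008)
cv2.imwrite('pics/s3.png',v)
E
```

```text
t: 8.43
tcp_pos: [0.5184, -0.1221, 0.0503]
ee_rot: [0.719, -0.695, 0.001, 0.0]
ft_force: [0.2, -5.4, 2.6]
opening: 0.0001
finger_force: 3.0
t 8.43 fix [ 0.0008 -0.0404] z 0.0503 yaw_f -90.01 dp [-0.4172  0.0041  0.0055] F [ 0.2 -5.4  2.6] T [-1.726 -0.069 -0.07 ] open 0.0001 ff 3.0 j [ 0.07  0.4  -0.42  0.   -0.75 -0.04]
rot [-0.0004 -0.0006 -0.0001]
```

View pics/s3.png

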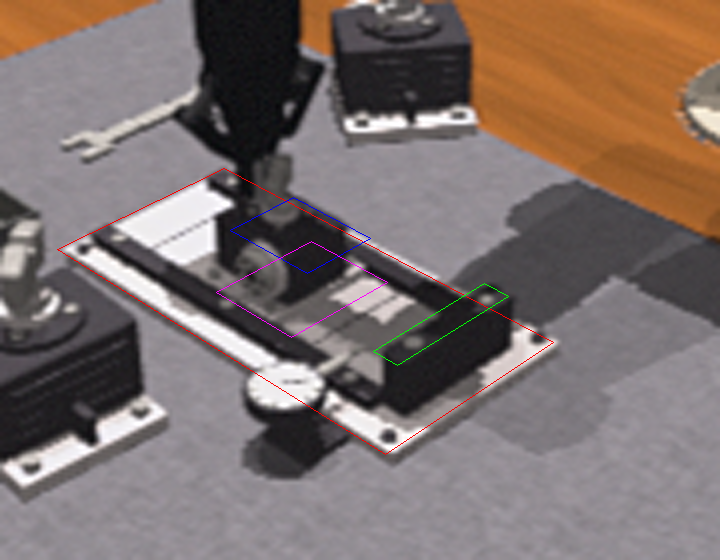

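```bash
python3 - <<'E'
from h import *
for c in('scene','top'):
  for i in range(3):
    robot.read_camera(c)
    for q,z in(('unit_centre',.045),('wing_grip',.101),('unit',.012)):
      L=[RF.T@(ray(c,d['centre'],z)[:2]-C0) for d in robot.place_of(c,q)]
      print(c,q,[x.round(3).tolist() for x in L if abs(x[0])<.05])
b=robot.read_camera('top');v=cv2.resize(b[150:275,230:390],None,fx=5,fy=5-.2,interpolation=cv2.INTER_CUBIC)
v=cv2.resize(b[160:278,230:390],None,fx=5,fy=5,interpolation=cv2.INTER_CUBIC)
draw('top',v,np.array([230,160]),5,C0,TH,.010)
p=proj('top',robot.state()['tcp_pos']);cv2.circle(v,tuple(((p-[230,160])*5).astype(int)),4,(0,255,255),-1)
cv2.imwrite('pics/t3.png',v)
E
```

```text
scene unit_centre [[-0.012, -0.032]]
scene wing_grip [[0.006, -0.017]]
scene unit [[-0.016, -0.025]]
scene unit_centre [[0.001, -0.024]]
scene wing_grip [[0.015, -0.017]]
scene unit [[-0.023, -0.03], [0.004, 0.081]]
scene unit_centre [[-0.004, -0.027]]
scene wing_grip [[0.008, -0.018]]
scene unit [[-0.023, -0.028]]
top unit_centre [[0.003, -0.017]]
top wing_grip [[-0.005, -0.015], [-0.028, -0.011]]
top unit [[0.001, -0.016], [0.011, 0.094]]
top unit_centre [[-0.007, -0.019]]
top wing_grip [[-0.001, -0.017]]
top unit [[0.006, -0.018]]
top unit_centre [[0.002, -0.016]]
top wing_grip [[-0.004, -0.021]]
top unit [[-0.001, -0.021]]
```

View pics/t3.png

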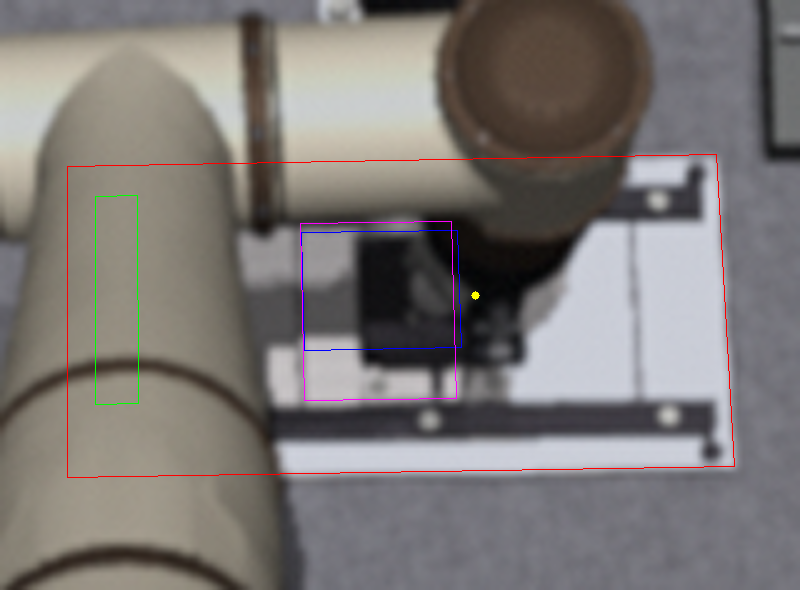

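```bash
python3 - <<'E'
from h import *
s=robot.state();print(s['t'],s['ft_force'].round(2),s['wrist_torque'].round(3),s['finger_force'])
from scipy.spatial.transform import Rotation as Ro
M=Ro.from_quat(s['ee_rot']).as_matrix()
for h in(0,.019,.05,.073,.12,.15):
    X=s['tcp_pos']-h*M[:,2];print(h,((proj('scene',X)-[180,150])*4).round(),((proj('top',X)-[230,160])*5).round())
b=robot.read_camera('scene')
v=cv2.resize(b[170:240,200:300],None,fx=8,fy=8,interpolation=cv2.INTER_CUBIC)
v=np.clip(v.astype(float)*2.2+15,0,255).astype(np.uint8)
draw('scene',v,np.array([200,170]),8,C0,TH,-.020)
for h in(0,.019,.073):
    p=proj('scene',s['tcp_pos']-h*M[:,2]);cv2.circle(v,tuple(((p-[200,170])*8).astype(int)),4,(0,255,255),-1)
cv2.imwrite('pics/s4.png',v)
E
```

```text
9.7333 [ 0.76 -3.31  5.76] [-0.768 -0.079 -0.016] 2.84706168808043
0 [256. 231.] [476. 295.]
0.019 [255. 209.] [478. 287.]
0.05 [253. 173.] [482. 272.]
0.073 [251. 145.] [485. 261.]
0.12 [248.  87.] [492. 237.]
0.15 [247.  48.] [497. 221.]
```

View pics/s4.png

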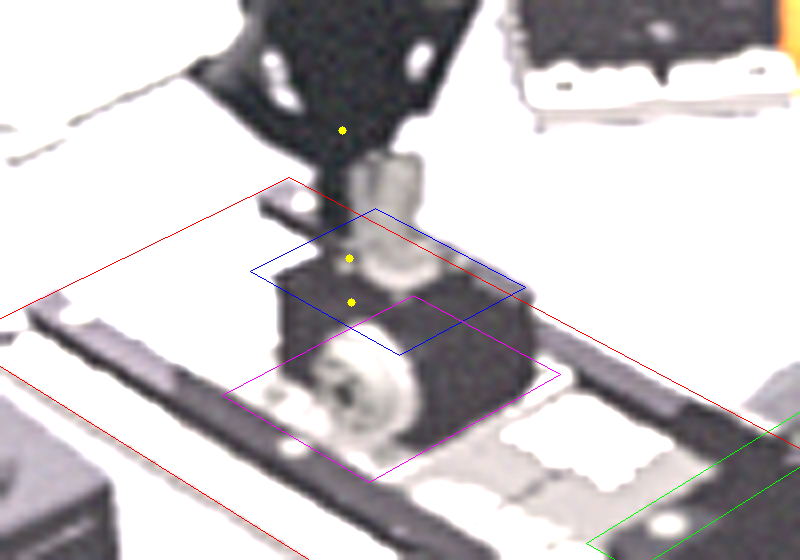

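The TCP dot (351,302) falls inside the unit's outline, though the unit has moved to about y = -0.02. The fingers may be riding over the housing against the boss. I'll back off along the same path and check the fingertip against the plate.

```bash
python3 -m inch '[{"dp":[0.05,0,0],"delta_rot":[0,0,0],"jaw":0},{"dp":[0.05,0,0],"delta_rot":[0,0,0],"jaw":0},{"dp":[0.05,0,0],"delta_rot":[0,0,0],"jaw":0},{"dp":[0.05,0,0],"delta_rot":[0,0,0],"jaw":0},{"dp":[0.05,0,0],"delta_rot":[0,0,0],"jaw":0},{"dp":[0.05,0,0],"delta_rot":[0,0,0],"jaw":0},{"dp":[0.05,0,0],"delta_rot":[0,0,0],"jaw":0},{"dp":[0.05,0,0],"delta_rot":[0,0,0],"jaw":0},{"dp":[0.05,0,0],"delta_rot":[0,0,0],"jaw":0},{"dp":[0.05,0,0],"delta_rot":[0,0,0],"jaw":0},{"dp":[0,0,0],"delta_rot":[0,0,0],"jaw":0},{"dp":[0,0,0],"delta_rot":[0,0,0],"jaw":0}]'
python3 - <<'E'
from h import *
to(0,-.12,.049,-90)
for c in('scene','top'):
    robot.read_camera(c)
    for q,z in(('unit_centre',.045),('wing_grip',.101)):
      print(c,q,[x.round(3).tolist() for x in [RF.T@(ray(c,d['centre'],z)[:2]-C0) for d in robot.place_of(c,q)] if abs(x[0])<.05])
s=robot.state()
b=robot.read_camera('scene')
v=cv2.resize(b[165:240,190:290],None,fx=8,fy=8,interpolation=cv2.INTER_CUBIC)
v=np.clip(v.astype(float)*2.2+15,0,255).astype(np.uint8)
for h in(0,.019,.073):
    p=proj('scene',s['tcp_pos']+[0,0,h]);cv2.circle(v,tuple(((p-[190,165])*8).astype(int)),4,(0,255,255),-1)
cv2.imwrite('pics/s5.png',v)
E
```

```text
t: 10.78
tcp_pos: [0.5209, -0.2216, 0.0493]
ee_rot: [0.718, -0.696, -0.0, 0.0]
ft_force: [0.6, 0.1, -0.7]
opening: -0.0001
finger_force: 0.0
t 10.78 fix [-0.   -0.14] z 0.0493 yaw_f -90.11 dp [-0.0998 -0.      0.0014] F [ 0.6  0.1 -0.7] T [ 0.051 -0.001 -0.041] open -0.0001 ff 0.0 j [-0.12  0.45 -0.34 -0.   -0.79  0.15]
rot [ 0.      0.     -0.0006]
scene unit_centre [[0.001, -0.027]]
scene wing_grip [[0.001, -0.023]]
top unit_centre [[-0.0, -0.011]]
top wing_grip []
```

View pics/s5.png

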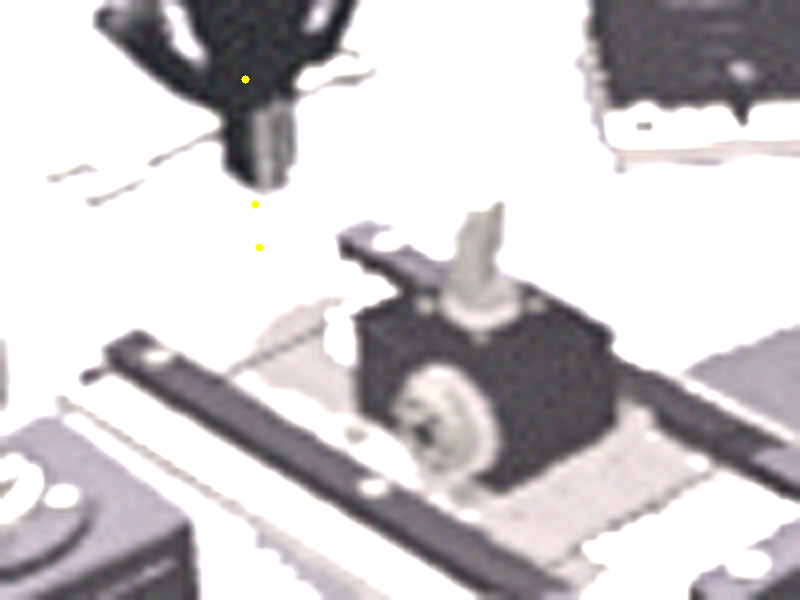

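The shut fingertips end at (258,190), well above the reported TCP dot at (259,247). The true tip is therefore about 25 mm higher than the reported TCP, and the fingers rode over the housing. The unit is upright at about y = -0.02. I'll lower 22 mm so the tip is at about 52 mm, then push the end face.

```bash
python3 -m inch '[{"dp":[0,0,0.06],"delta_rot":[0,0,0],"jaw":0},{"dp":[0,0,0.05],"delta_rot":[0,0,0],"jaw":0},{"dp":[-0.06,0,0],"delta_rot":[0,0,0],"jaw":0},{"dp":[-0.06,0,0],"delta_rot":[0,0,0],"jaw":0},{"dp":[-0.06,0,0],"delta_rot":[0,0,0],"jaw":0},{"dp":[-0.06,0,0],"delta_rot":[0,0,0],"jaw":0},{"dp":[-0.04,0,0],"delta_rot":[0,0,0],"jaw":0},{"dp":[-0.02,0,0],"delta_rot":[0,0,0],"jaw":0},{"dp":[-0.02,0,0],"delta_rot":[0,0,0],"jaw":0},{"dp":[-0.02,0,0],"delta_rot":[0,0,0],"jaw":0},{"dp":[-0.02,0,0],"delta_rot":[0,0,0],"jaw":0},{"dp":[-0.02,0,0],"delta_rot":[0,0,0],"jaw":0}]'
python3 -m inch '[{"dp":[-0.02,0,0],"delta_rot":[0,0,0],"jaw":0},{"dp":[-0.02,0,0],"delta_rot":[0,0,0],"jaw":0},{"dp":[-0.02,0,0],"delta_rot":[0,0,0],"jaw":0},{"dp":[-0.02,0,0],"delta_rot":[0,0,0],"jaw":0}]'
python3 - <<'E'
from h import *
to(0,.047,.027,-90)
for c in('scene','top'):
    robot.read_camera(c)
    for q,z in(('unit_centre',.045),('wing_grip',.101)):
      print(c,q,[x.round(3).tolist() for x in [RF.T@(ray(c,d['centre'],z)[:2]-C0) for d in robot.place_of(c,q)] if abs(x[0])<.05])
E
```

```text
t: 12.13
tcp_pos: [0.5185, -0.1455, 0.0276]
ee_rot: [0.719, -0.695, 0.0, 0.0]
ft_force: [-0.3, -4.3, 0.4]
opening: 0.0001
finger_force: 2.3
t: 12.47
tcp_pos: [0.5181, -0.1291, 0.0275]
ee_rot: [0.719, -0.695, 0.0, 0.0]
ft_force: [-0.2, -5.4, 1.5]
opening: 0.0007
finger_force: 2.5
t 12.47 fix [ 0.0003 -0.0475] z 0.0275 yaw_f -90.06 dp [-0.4724  0.0017  0.0026] F [-0.2 -5.4  1.5] T [-1.434 -0.025  0.003] open 0.0007 ff 2.5 j [ 0.06  0.43 -0.44  0.   -0.7  -0.03]
rot [-0.0001 -0.0001 -0.0003]
scene unit_centre [[-0.012, -0.013]]
scene wing_grip [[0.002, -0.003]]
top unit_centre [[0.004, 0.002]]
top wing_grip [[-0.002, 0.005]]
```

```bash
python3 -m inch '[{"dp":[-0.02,0,0],"delta_rot":[0,0,0],"jaw":0},{"dp":[-0.02,0,0],"delta_rot":[0,0,0],"jaw":0},{"dp":[-0.02,0,0],"delta_rot":[0,0,0],"jaw":0},{"dp":[-0.02,0,0],"delta_rot":[0,0,0],"jaw":0},{"dp":[-0.02,0,0],"delta_rot":[0,0,0],"jaw":0},{"dp":[-0.02,0,0],"delta_rot":[0,0,0],"jaw":0},{"dp":[-0.02,0,0],"delta_rot":[0,0,0],"jaw":0},{"dp":[-0.02,0,0],"delta_rot":[0,0,0],"jaw":0},{"dp":[-0.02,0,0],"delta_rot":[0,0,0],"jaw":0},{"dp":[-0.02,0,0],"delta_rot":[0,0,0],"jaw":0},{"dp":[-0.02,0,0],"delta_rot":[0,0,0],"jaw":0},{"dp":[-0.02,0,0],"delta_rot":[0,0,0],"jaw":0}]'
python3 -m inch '[{"dp":[-0.02,0,0],"delta_rot":[0,0,0],"jaw":0},{"dp":[-0.02,0,0],"delta_rot":[0,0,0],"jaw":0},{"dp":[-0.02,0,0],"delta_rot":[0,0,0],"jaw":0},{"dp":[-0.02,0,0],"delta_rot":[0,0,0],"jaw":0},{"dp":[-0.02,0,0],"delta_rot":[0,0,0],"jaw":0},{"dp":[-0.02,0,0],"delta_rot":[0,0,0],"jaw":0}]'
python3 -c "
from h import *
to(0,.047,.027,-90)"
python3 -m inch '[{"dp":[-0.01,0,0],"delta_rot":[0,0,0],"jaw":0},{"dp":[-0.01,0,0],"delta_rot":[0,0,0],"jaw":0},{"dp":[-0.01,0,0],"delta_rot":[0,0,0],"jaw":0},{"dp":[-0.01,0,0],"delta_rot":[0,0,0],"jaw":0}]'
python3 -c "
from h import *
to(0,.047,.027,-90)"
```

```text
t: 13.77
tcp_pos: [0.5163, -0.0807, 0.0274]
ee_rot: [0.719, -0.695, -0.0, 0.0]
ft_force: [-0.2, -3.0, -0.8]
opening: -0.0001
finger_force: 1.8
t: 14.27
tcp_pos: [0.5155, -0.0567, 0.0274]
ee_rot: [0.719, -0.695, -0.0, 0.0]
ft_force: [-0.1, -4.6, -1.1]
opening: -0.0002
finger_force: 1.8
t 14.27 fix [0.0001 0.025 ] z 0.0274 yaw_f -90.04 dp [-0.11    0.0007  0.0019] F [-0.1 -4.6 -1.1] T [-1.102 -0.061  0.012] open -0.0002 ff 1.8 j [ 0.2   0.41 -0.47 -0.   -0.69 -0.17]
rot [ 0.0001  0.     -0.0002]
t: 14.6
tcp_pos: [0.5153, -0.049, 0.0274]
ee_rot: [0.719, -0.695, -0.0, 0.0]
ft_force: [-0.1, -3.4, -0.6]
opening: 0.0001
finger_force: 1.9
t 14.6 fix [0.0002 0.0327] z 0.0274 yaw_f -90.05 dp [-0.0714  0.0011  0.002 ] F [-0.1 -3.4 -0.6] T [-1.09e+00 -5.10e-02  1.00e-03] open 0.0001 ff 1.9 j [ 0.22  0.41 -0.48  0.   -0.68 -0.19]
rot [ 0.     -0.     -0.0003]
```

```bash
python3 -m inch '[{"dp":[-0.01,0,0],"delta_rot":[0,0,0],"jaw":0},{"dp":[-0.01,0,0],"delta_rot":[0,0,0],"jaw":0},{"dp":[-0.01,0,0],"delta_rot":[0,0,0],"jaw":0},{"dp":[-0.01,0,0],"delta_rot":[0,0,0],"jaw":0}]'
python3 -m inch '[{"dp":[-0.01,0,0],"delta_rot":[0,0,0],"jaw":0},{"dp":[-0.005,0,0],"delta_rot":[0,0,0],"jaw":0},{"dp":[-0.005,0,0],"delta_rot":[0,0,0],"jaw":0}]'
python3 -c "
from h import *
to(0,.047,.027,-90)"
```

```text
t: 14.93
tcp_pos: [0.515, -0.041, 0.0274]
ee_rot: [0.719, -0.695, -0.0, 0.0]
ft_force: [-0.7, -4.2, -1.1]
opening: -0.0001
finger_force: 1.8
t: 15.18
tcp_pos: [0.5149, -0.037, 0.0274]
ee_rot: [0.719, -0.695, 0.0, -0.0]
ft_force: [-0.1, -3.2, -0.7]
opening: 0.0002
finger_force: 1.9
t 15.18 fix [0.0003 0.0448] z 0.0274 yaw_f -90.03 dp [-0.0112  0.0013  0.0022] F [-0.1 -3.2 -0.7] T [-1.134e+00  1.000e-03  2.200e-02] open 0.0002 ff 1.9 j [ 0.24  0.41 -0.48  0.   -0.68 -0.21]
rot [-0.     -0.     -0.0002]
```

```bash
python3 -m inch '[{"dp":[-0.005,0,0],"delta_rot":[0,0,0],"jaw":0},{"dp":[-0.005,0,0],"delta_rot":[0,0,0],"jaw":0},{"dp":[-0.005,0,0],"delta_rot":[0,0,0],"jaw":0}]'
python3 -m inch '[{"dp":[-0.005,0,0],"delta_rot":[0,0,0],"jaw":0},{"dp":[-0.005,0,0],"delta_rot":[0,0,0],"jaw":0}]'
python3 -c "
from h import *
to(0,.047,.027,-90)"
```

```text
t: 15.43
tcp_pos: [0.5148, -0.0357, 0.0275]
ee_rot: [0.719, -0.695, 0.001, 0.001]
ft_force: [3.4, -16.4, -2.6]
opening: 0.0002
finger_force: 8.5
t: 15.6
tcp_pos: [0.5147, -0.0356, 0.0277]
ee_rot: [0.719, -0.695, 0.001, 0.002]
ft_force: [3.7, -26.0, -0.8]
opening: -0.0
finger_force: 13.0
t 15.6 fix [0.0001 0.0461] z 0.0277 yaw_f -89.98 dp [-0.0046  0.0004  0.0033] F [  3.7 -26.   -0.8] T [-7.454 -1.253 -0.036] open -0.0 ff 13.0 j [ 0.25  0.41 -0.48  0.01 -0.68 -0.22]
rot [ 0.0005 -0.0015  0.0001]
```

Contact with the stop: 26 N and no more motion. I'll back off, lift, and swing to -y for a clear look at the wing.

```bash
python3 -m inch '[{"dp":[0.05,0,0],"delta_rot":[0,0,0],"jaw":0},{"dp":[0.05,0,0],"delta_rot":[0,0,0],"jaw":0},{"dp":[0.1,0,0],"delta_rot":[0,0,0],"jaw":0},{"dp":[0.1,0,-0.1],"delta_rot":[0,0,0],"jaw":0},{"dp":[0.1,0,-0.15],"delta_rot":[0,0,0],"jaw":0},{"dp":[0.1,0,-0.15],"delta_rot":[0,0,0],"jaw":0},{"dp":[0.1,0,-0.15],"delta_rot":[0,0,0],"jaw":1},{"dp":[0.15,0,-0.1],"delta_rot":[0,0,0],"jaw":1},{"dp":[0.15,0,0],"delta_rot":[0,0,0],"jaw":1},{"dp":[0.15,0,0],"delta_rot":[0,0,0],"jaw":1},{"dp":[0.15,0,0],"delta_rot":[0,0,0],"jaw":1},{"dp":[0.15,0,0],"delta_rot":[0,0,0],"jaw":1}]'
python3 -m inch '[{"dp":[0.15,0,0],"delta_rot":[0,0,0],"jaw":1},{"dp":[0.15,0,0],"delta_rot":[0,0,0],"jaw":1},{"dp":[0.15,0,0],"delta_rot":[0,0,0],"jaw":1},{"dp":[0.1,0,0],"delta_rot":[0,0,0],"jaw":1},{"dp":[0,0,0],"delta_rot":[0,0,0],"jaw":1}]'
python3 - <<'E'
from h import *
to(0,.095,.15,-90)
for c in('scene','top'):
  for i in range(3):
    b=robot.read_camera(c)
    for q,z in(('unit_centre',.045),('wing_grip',.101)):
      print(c,q,[x.round(3).tolist() for x in [RF.T@(ray(c,d['centre'],z)[:2]-C0) for d in robot.place_of(c,q)] if abs(x[0])<.05])
cv2.imwrite('pics/topraw.png',b)
v=cv2.resize(b[185:260,235:310],None,fx=8,fy=8,interpolation=cv2.INTER_CUBIC)
draw('top',v,np.array([235,185]),8,C0,TH,.095)
cv2.imwrite('pics/t5.png',v)
E
```

```text
t: 16.6
tcp_pos: [0.5242, -0.303, 0.1579]
ee_rot: [0.719, -0.695, 0.001, -0.001]
ft_force: [0.8, 0.7, -0.2]
opening: 0.0724
finger_force: 0.0
t: 17.02
tcp_pos: [0.5274, -0.4152, 0.1566]
ee_rot: [0.717, -0.697, 0.0, -0.0]
ft_force: [0.9, 0.4, -0.4]
opening: 0.0854
finger_force: 0.0
t 17.02 fix [-1.000e-04 -3.337e-01] z 0.1566 yaw_f -90.25 dp [-2.1436  0.0089  0.0326] F [ 0.9  0.4 -0.4] T [-0.016 -0.047  0.006] open 0.0854 ff 0.0 j [-0.43  0.5   0.06 -0.   -1.14  0.46]
rot [-0.0003 -0.0001 -0.0014]
scene unit_centre [[0.006, 0.099]]
scene wing_grip [[0.01, 0.095]]
scene unit_centre [[0.007, 0.097]]
scene wing_grip [[0.0, 0.095]]
scene unit_centre [[0.012, 0.104], [0.018, 0.119]]
scene wing_grip [[-0.003, 0.098]]
top unit_centre [[0.006, 0.092]]
top wing_grip [[-0.002, 0.099]]
top unit_centre [[0.001, 0.086]]
top wing_grip [[-0.001, 0.096]]
top unit_centre [[0.005, 0.095]]
top wing_grip [[-0.006, 0.093], [-0.0, 0.098]]
```

View pics/t5.png

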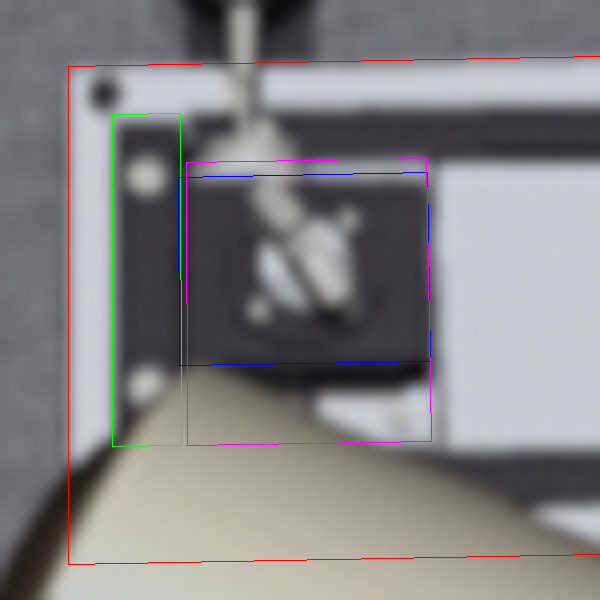

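Unit sits against the stop (blue/magenta outlines match). The wing runs from about (262,180) to (340,300) in the crop, about 33–34° from x. I'll go over it and turn the tool.

```bash
python3 - <<'E'
from h import *
a=[ray('top',(235+x/8,185+y/8),.113)[:2] for x,y in((262,180),(340,300))]
f=[RF.T@(p-C0) for p in a];d=f[0]-f[1];print(f,np.linalg.norm(d),np.degrees(np.arctan2(d[1],d[0])))
E
python3 -m inch '[{"dp":[-0.14,0,0],"delta_rot":[0,0,0],"jaw":1},{"dp":[-0.14,0,0],"delta_rot":[0,0,0],"jaw":1},{"dp":[-0.14,0,0],"delta_rot":[0,0,0],"jaw":1},{"dp":[-0.14,0,0],"delta_rot":[0,0,0],"jaw":1},{"dp":[-0.14,0,0],"delta_rot":[0,0,0],"jaw":1},{"dp":[-0.14,0,0],"delta_rot":[0,0,0],"jaw":1},{"dp":[-0.14,0,0],"delta_rot":[0,0,0],"jaw":1},{"dp":[-0.14,0,0],"delta_rot":[0,0,0],"jaw":1},{"dp":[-0.14,0,0],"delta_rot":[0,0,0],"jaw":1},{"dp":[-0.14,0,0],"delta_rot":[0,0,0],"jaw":1},{"dp":[-0.14,0,0],"delta_rot":[0,0,0],"jaw":1},{"dp":[-0.14,0,0],"delta_rot":[0,0,0],"jaw":1}]'
python3 -m inch '[{"dp":[-0.14,0,0],"delta_rot":[0,0,0],"jaw":1},{"dp":[-0.14,0,0],"delta_rot":[0,0,0],"jaw":1},{"dp":[-0.14,0,0],"delta_rot":[0,0,0],"jaw":1},{"dp":[0,0,0],"delta_rot":[0,0,0.039],"jaw":1},{"dp":[0,0,0],"delta_rot":[0,0,0.039],"jaw":1},{"dp":[0,0,0],"delta_rot":[0,0,0.039],"jaw":1},{"dp":[0,0,0],"delta_rot":[0,0,0.039],"jaw":1},{"dp":[0,0,0],"delta_rot":[0,0,0.039],"jaw":1},{"dp":[0,0,0],"delta_rot":[0,0,0.039],"jaw":1},{"dp":[0,0,0],"delta_rot":[0,0,0.039],"jaw":1},{"dp":[0,0,0],"delta_rot":[0,0,0.038],"jaw":1}]'
python3 -m inch '[{"dp":[0,0,0],"delta_rot":[0,0,0],"jaw":1},{"dp":[0,0,0],"delta_rot":[0,0,0],"jaw":1}]'
python3 -c "
from h import *
to(-.001,.096,.066,-146)"
```

```text
[array([0.01785259, 0.10666862]), array([-0.02085203,  0.08294394])] 0.04539722310142342 31.50694898461527
t: 18.92
tcp_pos: [0.5161, -0.0748, 0.1577]
ee_rot: [0.719, -0.695, 0.0, -0.0]
ft_force: [0.5, 0.3, 0.3]
opening: 0.0854
finger_force: 0.0
t: 19.83
tcp_pos: [0.5135, 0.0078, 0.1576]
ee_rot: [-0.305, 0.952, -0.0, 0.0]
ft_force: [0.8, -0.5, -0.5]
opening: 0.0856
finger_force: 0.0
t: 20.0
tcp_pos: [0.5135, 0.0078, 0.1575]
ee_rot: [-0.31, 0.951, -0.0, 0.0]
ft_force: [0.7, 0.0, -0.2]
opening: 0.0854
finger_force: 0.0
t 20.0 fix [0.0003 0.0896] z 0.1575 yaw_f -145.85 dp [-0.0126  0.0304  0.4575] F [ 0.7  0.  -0.2] T [ 0.024 -0.068  0.067] open 0.0854 ff 0.0 j [ 0.33  0.24 -0.33  0.   -1.   -1.27]
rot [-0.      0.0001  0.0008]
```

```bash
python3 -m inch '[{"dp":[-0.012,0.028,0],"delta_rot":[0,0,0.006],"jaw":0.6},{"dp":[0,0,0.09],"delta_rot":[0,0,0],"jaw":0.6},{"dp":[0,0,0.09],"delta_rot":[0,0,0],"jaw":0.6},{"dp":[0,0,0.09],"delta_rot":[0,0,0],"jaw":0.6},{"dp":[0,0,0.09],"delta_rot":[0,0,0],"jaw":0.6},{"dp":[0,0,0.06],"delta_rot":[0,0,0],"jaw":0.6},{"dp":[0,0,0.03],"delta_rot":[0,0,0],"jaw":0.6},{"dp":[0,0,0],"delta_rot":[0,0,0],"jaw":0.6},{"dp":[0,0,0],"delta_rot":[0,0,0],"jaw":0.6}]' 40
python3 -c "
from h import *
to(-.001,.0955,.066,-147)"
python3 -m inch '[{"dp":[0,0,0],"delta_rot":[0,0,0],"jaw":0.4},{"dp":[0,0,0],"delta_rot":[0,0,0],"jaw":0.3},{"dp":[0,0,0],"delta_rot":[0,0,0],"jaw":0.25},{"dp":[0,0,0],"delta_rot":[0,0,0],"jaw":0.2},{"dp":[0,0,0],"delta_rot":[0,0,0],"jaw":0.15},{"dp":[0,0,0],"delta_rot":[0,0,0],"jaw":0.1},{"dp":[0,0,0],"delta_rot":[0,0,0],"jaw":0},{"dp":[0,0,0],"delta_rot":[0,0,0],"jaw":0},{"dp":[0,0,0],"delta_rot":[0,0,0],"jaw":0},{"dp":[0,0,0],"delta_rot":[0,0,0],"jaw":0}]' 40
python3 -c "
from h import *
to(-.001,.0955,.066,-147)"
```

```text
t: 20.75
tcp_pos: [0.5125, 0.0138, 0.0677]
ee_rot: [-0.3, 0.954, -0.0, 0.0]
ft_force: [-0.7, -0.2, 1.1]
opening: 0.0514
finger_force: 0.0
t 20.75 fix [-0.0005  0.0956] z 0.0677 yaw_f -147.02 dp [0.0025 0.0012 0.0086] F [-0.7 -0.2  1.1] T [ 0.007 -0.056  0.012] open 0.0514 ff 0.0 j [ 0.34  0.34 -0.45  0.   -0.78 -1.31]
rot [-0.0001  0.0001 -0.0001]
t: 21.58
tcp_pos: [0.512, 0.0145, 0.0679]
ee_rot: [-0.299, 0.954, 0.0, 0.0]
ft_force: [-3.3, 4.3, 5.2]
opening: 0.011
finger_force: 41.4
t 21.58 fix [-0.001   0.0962] z 0.0679 yaw_f -147.09 dp [ 0.0021 -0.0031  0.0097] F [-3.3  4.3  5.2] T [1.36  0.942 0.035] open 0.011 ff 41.4 j [ 0.35  0.34 -0.45 -0.   -0.78 -1.31]
rot [ 0.0002  0.0002 -0.0005]
```

```bash
python3 -m inch '[{"dp":[0,0.006,-0.004],"delta_rot":[0,0,0],"jaw":0},{"dp":[0,0,0],"delta_rot":[0,0,0],"jaw":0}]' 50
python3 -m inch '[{"dp":[0,0,0],"delta_rot":[0,0,0.02],"jaw":0},{"dp":[0,0,0],"delta_rot":[0,0,0.02],"jaw":0},{"dp":[0,0,0],"delta_rot":[0,0,0.02],"jaw":0},{"dp":[0,0,0],"delta_rot":[0,0,0.02],"jaw":0},{"dp":[0,0,0],"delta_rot":[0,0,0.02],"jaw":0},{"dp":[0,0,0],"delta_rot":[0,0,0.02],"jaw":0},{"dp":[0,0,0],"delta_rot":[0,0,0.02],"jaw":0},{"dp":[0,0,0],"delta_rot":[0,0,0.02],"jaw":0}]'
python3 -c "
from h import *
to(-.001,.0955,.066,-225)"
```

```text
t: 21.75
tcp_pos: [0.5117, 0.0146, 0.068]
ee_rot: [-0.299, 0.954, -0.0, 0.0]
ft_force: [0.5, -0.9, -1.9]
opening: 0.0103
finger_force: 50.7
t: 22.42
tcp_pos: [0.5116, 0.0148, 0.068]
ee_rot: [-0.051, 0.999, 0.0, 0.0]
ft_force: [0.2, 1.4, -1.1]
opening: 0.0109
finger_force: 50.7
t 22.42 fix [-0.0013  0.0966] z 0.068 yaw_f -176.07 dp [-0.0013 -0.0056  0.01  ] F [ 0.2  1.4 -1.1] T [ 0.265 -0.064  0.037] open 0.0109 ff 50.7 j [ 0.35  0.34 -0.45  0.   -0.78 -1.81]
rot [0.000e+00 1.000e-04 2.718e-01]
```

```bash
python3 -m inch '[{"dp":[0,0,0],"delta_rot":[0,0,0.02],"jaw":0},{"dp":[0,0,0],"delta_rot":[0,0,0.02],"jaw":0},{"dp":[0,0,0],"delta_rot":[0,0,0.02],"jaw":0},{"dp":[0,0,0],"delta_rot":[0,0,0.02],"jaw":0},{"dp":[0,0,0],"delta_rot":[0,0,0.02],"jaw":0},{"dp":[0,0,0],"delta_rot":[0,0,0.02],"jaw":0},{"dp":[0,0,0],"delta_rot":[0,0,0.02],"jaw":0},{"dp":[0,0,0],"delta_rot":[0,0,0.02],"jaw":0},{"dp":[0,0,0],"delta_rot":[0,0,0.02],"jaw":0},{"dp":[0,0,0],"delta_rot":[0,0,0.02],"jaw":0}]'
python3 -c "
from h import *
to(-.001,.0955,.066,-225)"
python3 -m inch '[{"dp":[0,0,0],"delta_rot":[0,0,0.01],"jaw":0},{"dp":[0,0,0],"delta_rot":[0,0,0.01],"jaw":0},{"dp":[0,0,0],"delta_rot":[0,0,0.01],"jaw":0}]'
python3 -c "
from h import *
to(-.001,.0955,.066,-225)"
```

```text
t: 23.25
tcp_pos: [0.5117, 0.015, 0.068]
ee_rot: [0.26, 0.966, 0.0, 0.0]
ft_force: [0.7, 2.1, -1.7]
opening: 0.0105
finger_force: 50.7
t 23.25 fix [-0.0013  0.0968] z 0.068 yaw_f 147.93 dp [-0.0046 -0.0048  0.0101] F [ 0.7  2.1 -1.7] T [ 0.544 -0.056  0.058] open 0.0105 ff 50.7 j [ 0.35  0.34 -0.45 -0.   -0.78 -2.44]
rot [0.0002 0.     0.0719]
t: 23.5
tcp_pos: [0.5117, 0.015, 0.068]
ee_rot: [0.304, 0.953, 0.0, 0.0]
ft_force: [1.0, 2.5, -1.2]
opening: 0.0114
finger_force: 50.7
t 23.5 fix [-0.0013  0.0968] z 0.068 yaw_f 142.62 dp [-0.0052 -0.0044  0.0101] F [ 1.   2.5 -1.2] T [ 0.573 -0.07   0.05 ] open 0.0114 ff 50.7 j [ 0.35  0.34 -0.45 -0.   -0.78 -2.54]
rot [0.0002 0.     0.0423]
```

```bash
for k in 1; do python3 -m inch '[{"dp":[0,0,0],"delta_rot":[0,0,0.01],"jaw":0},{"dp":[0,0,0],"delta_rot":[0,0,0.01],"jaw":0}]'
python3 -c "
from h import *
to(-.001,.0955,.066,-225)"; done
python3 -m inch '[{"dp":[0,0,0],"delta_rot":[0,0,0.01],"jaw":0},{"dp":[0,0,0],"delta_rot":[0,0,0],"jaw":0}]'
python3 -c "
from h import *
to(-.001,.0955,.066,-225)"
python3 -m inch '[{"dp":[0,0,0],"delta_rot":[0,0,0.01],"jaw":0},{"dp":[0,0,0],"delta_rot":[0,0,0],"jaw":0}]'
python3 -c "
from h import *
to(-.001,.0955,.066,-225)"
```

```text
t: 23.67
tcp_pos: [0.5117, 0.0151, 0.068]
ee_rot: [0.334, 0.942, 0.0, 0.0]
ft_force: [-0.0, 2.0, -2.5]
opening: 0.0107
finger_force: 50.7
t 23.67 fix [-0.0012  0.0969] z 0.068 yaw_f 139.02 dp [-0.0053 -0.0044  0.0101] F [-0.   2.  -2.5] T [ 0.616 -0.111  0.104] open 0.0107 ff 50.7 j [ 0.35  0.34 -0.45 -0.   -0.78 -2.6 ]
rot [0.0002 0.     0.0223]
t: 23.83
tcp_pos: [0.5117, 0.0151, 0.068]
ee_rot: [0.349, 0.937, 0.0, 0.0]
ft_force: [1.1, 2.7, -2.1]
opening: 0.0109
finger_force: 50.6
t 23.83 fix [-0.0012  0.0968] z 0.068 yaw_f 137.26 dp [-0.0054 -0.0042  0.0101] F [ 1.1  2.7 -2.1] T [ 0.536 -0.192 -0.084] open 0.0109 ff 50.6 j [ 0.35  0.34 -0.45 -0.   -0.78 -2.63]
rot [0.0002 0.     0.0125]
t: 24.0
tcp_pos: [0.5116, 0.015, 0.068]
ee_rot: [0.363, 0.932, 0.0, 0.0]
ft_force: [0.4, 2.5, -3.0]
opening: 0.0111
finger_force: 50.6
t 24.0 fix [-0.0013  0.0968] z 0.068 yaw_f 135.5 dp [-0.0057 -0.0037  0.0102] F [ 0.4  2.5 -3. ] T [ 0.647 -0.181 -0.055] open 0.0111 ff 50.6 j [ 0.35  0.34 -0.45 -0.   -0.78 -2.66]
rot [0.0002 0.     0.0028]
```

```bash
python3 -m inch '[{"dp":[0,0,0],"delta_rot":[0,0,0.01],"jaw":0},{"dp":[0,0,0],"delta_rot":[0,0,0],"jaw":0}]' >/dev/null
python3 -c "
from h import *
to(-.001,.0955,.066,-225)"
python3 -m inch '[{"dp":[0,0,0],"delta_rot":[0,0,0.01],"jaw":0},{"dp":[0,0,0],"delta_rot":[0,0,0],"jaw":0}]'>/dev/null
python3 -c "
from h import *
to(-.001,.0955,.066,-225)"
python3 -m inch '[{"dp":[0,0,0],"delta_rot":[0,0,0.01],"jaw":0},{"dp":[0,0,0],"delta_rot":[0,0,0],"jaw":0}]'>/dev/null
python3 -c "
from h import *
to(-.001,.0955,.066,-225)"
```

```text
t 24.17 fix [-0.0016  0.0964] z 0.068 yaw_f 133.75 dp [-0.0053 -0.001   0.0101] F [ 0.1  0.2 -2.8] T [ 0.156 -0.225  0.077] open 0.0108 ff 50.6 j [ 0.35  0.34 -0.45  0.   -0.78 -2.69]
rot [-0.0001  0.     -0.0069]
t 24.33 fix [-0.0024  0.0957] z 0.068 yaw_f 132.01 dp [-0.0053  0.0047  0.0101] F [-1.  -2.7 -1.3] T [-0.797  0.154  0.307] open 0.0104 ff 50.9 j [ 0.35  0.34 -0.45  0.   -0.78 -2.72]
rot [-0.0009 -0.0001 -0.0166]
t 24.5 fix [-0.0023  0.0955] z 0.0681 yaw_f 130.3 dp [-0.0044  0.0051  0.0103] F [-0.9 -3.8 -0.9] T [-1.178  0.102  0.787] open 0.0108 ff 53.4 j [ 0.35  0.34 -0.45  0.   -0.78 -2.75]
rot [-0.0009  0.     -0.0261]
```

It has seated: torque rose to about 0.8 N m. I'll unwind in small steps to find the zero-torque seat angle.

```bash
for k in 1; do python3 -m inch '[{"dp":[0,0,0],"delta_rot":[0,0,-0.005],"jaw":0},{"dp":[0,0,0],"delta_rot":[0,0,0],"jaw":0}]' >/dev/null
python3 -c "
from h import *
to(-.001,.0955,.066,-225)"; done
python3 -m inch '[{"dp":[0,0,0],"delta_rot":[0,0,-0.005],"jaw":0},{"dp":[0,0,0],"delta_rot":[0,0,0],"jaw":0}]'>/dev/null
python3 -c "
from h import *
to(-.001,.0955,.066,-225)"
python3 -m inch '[{"dp":[0,0,0],"delta_rot":[0,0,-0.005],"jaw":0},{"dp":[0,0,0],"delta_rot":[0,0,0],"jaw":0}]'>/dev/null
python3 -c "
from h import *
to(-.001,.0955,.066,-225)"
python3 -m inch '[{"dp":[0,0,0],"delta_rot":[0,0,-0.005],"jaw":0},{"dp":[0,0,0],"delta_rot":[0,0,0],"jaw":0}]'>/dev/null
python3 -c "
from h import *
to(-.001,.0955,.066,-225)"
```

```text
t 24.67 fix [-0.0023  0.0956] z 0.0681 yaw_f 131.17 dp [-0.0048  0.0048  0.0103] F [-0.4 -5.5 -1.3] T [-1.591  0.081  0.533] open 0.0108 ff 51.5 j [ 0.35  0.34 -0.45  0.   -0.78 -2.74]
rot [-0.0008 -0.0001 -0.0213]
t 24.83 fix [-0.0023  0.0958] z 0.0681 yaw_f 131.97 dp [-0.0054  0.004   0.0105] F [-0.  -5.2  0.1] T [-1.573  0.256  0.253] open 0.0109 ff 51.0 j [ 0.35  0.34 -0.45  0.   -0.78 -2.72]
rot [-0.0007 -0.0002 -0.0168]
t 25.0 fix [-0.0021  0.0961] z 0.0682 yaw_f 132.8 dp [-0.0058  0.002   0.0109] F [-1.5 -5.8 -0.9] T [-1.564  0.35   0.093] open 0.0102 ff 51.0 j [ 0.35  0.34 -0.45  0.   -0.78 -2.71]
rot [-0.0004 -0.0002 -0.0122]
t 25.17 fix [-0.0015  0.0966] z 0.0681 yaw_f 133.72 dp [-0.0057 -0.0022  0.0106] F [-0.  -4.  -1.2] T [-1.178  0.083  0.034] open 0.0108 ff 50.7 j [ 0.35  0.34 -0.45 -0.   -0.78 -2.69]
rot [ 0.0001 -0.     -0.0071]
```

```bash
python3 -m inch '[{"dp":[0,0,0],"delta_rot":[0,0,-0.025],"jaw":0},{"dp":[0,0,0],"delta_rot":[0,0,-0.025],"jaw":0},{"dp":[0,0,0],"delta_rot":[0,0,-0.025],"jaw":0},{"dp":[0,0,0],"delta_rot":[0,0,-0.025],"jaw":0},{"dp":[0,0,0],"delta_rot":[0,0,-0.025],"jaw":0},{"dp":[0,0,0],"delta_rot":[0,0,-0.025],"jaw":0},{"dp":[0,0,0],"delta_rot":[0,0,-0.025],"jaw":0},{"dp":[0,0,0],"delta_rot":[0,0,-0.025],"jaw":0},{"dp":[0,0,0],"delta_rot":[0,0,-0.025],"jaw":0},{"dp":[0,0,0],"delta_rot":[0,0,-0.025],"jaw":0}]'
python3 -c "
from h import *
to(-.001,.0965,.068,-136.1)"
python3 -m inch '[{"dp":[0,0,0],"delta_rot":[0,0,-0.025],"jaw":0},{"dp":[0,0,0],"delta_rot":[0,0,-0.025],"jaw":0},{"dp":[0,0,0],"delta_rot":[0,0,-0.025],"jaw":0},{"dp":[0,0,0],"delta_rot":[0,0,-0.025],"jaw":0},{"dp":[0,0,0],"delta_rot":[0,0,-0.025],"jaw":0},{"dp":[0,0,0],"delta_rot":[0,0,-0.025],"jaw":0},{"dp":[0,0,0],"delta_rot":[0,0,-0.025],"jaw":0},{"dp":[0,0,0],"delta_rot":[0,0,-0.025],"jaw":0},{"dp":[0,0,0],"delta_rot":[0,0,-0.02],"jaw":0},{"dp":[0,0,0],"delta_rot":[0,0,0],"jaw":0},{"dp":[0,0,0],"delta_rot":[0,0,0],"jaw":0}]'
python3 -c "
from h import *
to(-.001,.0965,.068,-136.1)"
```

```text
t: 26.0
tcp_pos: [0.5114, 0.015, 0.0681]
ee_rot: [-0.007, 1.0, 0.0, 0.0]
ft_force: [-0.4, -3.0, -1.0]
opening: 0.0111
finger_force: 50.7
t 26.0 fix [-0.0015  0.0968] z 0.0681 yaw_f -181.11 dp [-0.0025 -0.0016  0.0003] F [-0.4 -3.  -1. ] T [-1.187  0.085 -0.088] open 0.0111 ff 50.7 j [ 0.35  0.34 -0.45 -0.   -0.78 -1.9 ]
rot [ 1.0e-04  1.0e-04 -2.5e-01]
t: 26.92
tcp_pos: [0.5114, 0.0148, 0.068]
ee_rot: [-0.343, 0.939, 0.0, -0.0]
ft_force: [-0.5, -4.3, -2.4]
opening: 0.0108
finger_force: 50.6
t 26.92 fix [-0.0016  0.0967] z 0.068 yaw_f -141.79 dp [-0.0018 -0.0024  0.0001] F [-0.5 -4.3 -2.4] T [-1.182  0.024  0.143] open 0.0108 ff 50.6 j [ 0.35  0.34 -0.45 -0.   -0.78 -1.22]
rot [ 0.0001 -0.     -0.0316]
```

```bash
python3 -m inch '[{"dp":[0,0,0],"delta_rot":[0,0,-0.016],"jaw":0},{"dp":[0,0,0],"delta_rot":[0,0,-0.016],"jaw":0},{"dp":[0,0,0],"delta_rot":[0,0,0],"jaw":0},{"dp":[0,0,0],"delta_rot":[0,0,0],"jaw":0},{"dp":[0,0,0],"delta_rot":[0,0,0],"jaw":0}]'
python3 - <<'E'
from h import *
to(-.001,.0965,.068,-136.1)
for c in('scene','top'):
    b=robot.read_camera(c)
    for q,z in(('unit_centre',.045),('wing_grip',.101)):
      print(c,q,[x.round(3).tolist() for x in [RF.T@(ray(c,d['centre'],z)[:2]-C0) for d in robot.place_of(c,q)] if abs(x[0])<.05])
b=robot.read_camera('scene')
v=cv2.resize(b[165:265,220:340],None,fx=6,fy=6,interpolation=cv2.INTER_CUBIC)
v=np.clip(v.astype(float)*1.8+15,0,255).astype(np.uint8)
draw('scene',v,np.array([220,165]),6,C0,TH,.096)
cv2.imwrite('pics/s9.png',v)
E
```

```text
t: 27.33
tcp_pos: [0.5114, 0.0148, 0.0681]
ee_rot: [-0.39, 0.921, 0.0, -0.0]
ft_force: [-0.3, -4.6, -2.0]
opening: 0.0111
finger_force: 50.5
t 27.33 fix [-0.0015  0.0966] z 0.0681 yaw_f -136.04 dp [-0.0015 -0.0023  0.0003] F [-0.3 -4.6 -2. ] T [-1.214 -0.098 -0.   ] open 0.0111 ff 50.5 j [ 0.35  0.34 -0.45 -0.   -0.78 -1.12]
rot [ 0.     -0.      0.0003]
scene unit_centre [[-0.008, 0.089]]
scene wing_grip [[0.001, 0.087]]
top unit_centre [[0.011, 0.087]]
top wing_grip [[0.004, 0.091]]
```

View pics/s9.png

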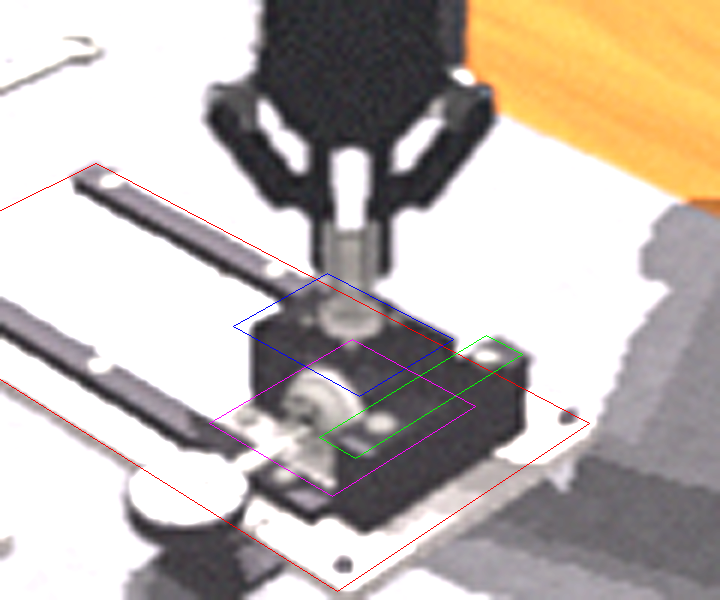

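The unit is flush against the stop block and the wing is pinched end-on between the pads at about (350,250). I'll ease the small residual lift and push slightly, then hand in.

```bash
python3 -m inch '[{"dp":[0.001,-0.001,0.002],"delta_rot":[0,0,0],"jaw":0},{"dp":[0,0,0],"delta_rot":[0,0,0],"jaw":0},{"dp":[0,0,0],"delta_rot":[0,0,0],"jaw":0}]'
python3 -c "
from h import *
to(-.001,.0965,.068,-136.1)
print(robot.finish_job())"
```

```text
t: 27.93
tcp_pos: [0.5114, 0.0147, 0.068]
ee_rot: [-0.391, 0.921, 0.0, 0.0]
ft_force: [-0.5, -2.0, -0.3]
opening: 0.0108
finger_force: 50.8
t 27.93 fix [-0.0015  0.0965] z 0.068 yaw_f -135.95 dp [-0.0018 -0.002   0.    ] F [-0.5 -2.  -0.3] T [-0.613  0.313 -0.038] open 0.0108 ff 50.8 j [ 0.35  0.34 -0.45 -0.   -0.78 -1.11]
rot [0.     0.0001 0.0009]
the job is handed in; nothing more can be done
None
```

Job handed in at 27.9 s: the unit is against the stop at the setting station, and the wing screw was seated, backed off about 90° and is still gripped; the first push rode over the housing and moved the unit about 46 mm by its boss (fingertips about 25 mm higher than reported), with no lifting or tipping seen in the pictures.

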